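# Stack the keyed formula tray and its lid on their base

### The arm

A 6-joint arm with a two-finger parallel gripper is mounted at the origin on the work surface. World frame = base frame: x ahead of the robot, y to its left, z up, the work surface at z = 0. Lengths are in m, angles in degrees, forces in N, time in s.
With the tool pointing down it reaches from about 0.425 to 0.95 m from the base axis. Payload 3.5 kg.
Tool frame: the origin (TCP) lies midway between the tips of the shut fingers; the grasp point (between the pads) lies 19 mm behind it; z points along the fingers, y is the direction in which the jaws open and shut (so a half turn about z gives the same grasp; the last joint's range is limited). The gripper opens to 85 mm and grips with 20 to 120 N. Pads are 22 mm wide; open, the fingers measure 114 mm over their backs; the gripper's body (76 mm by 85 mm) begins 54 mm behind the grasp point. The pads swing forward as they close: fully open they stand 13 mm farther back than shut.
Start: joints at [-77.578, 16.404, 90.338, -0, 73.258, -8.594], TCP at [0.242, -0.63, 0.231] pointing down, gripper open.
Joint ranges: [-158.93, 158.93], [-51.34, 127.21], [12.03, 142.37], [-87.48, 267.48], [13.55, 161.25], [-162.69, 162.69]. Speed limits (degrees/s): [159.86, 159.86, 180, 180, 180, 180].

### API

Orientations are given as [roll, pitch, yaw] about the fixed x, y, z axes, in that order (R = Rz(yaw) Ry(pitch) Rx(roll)).
In Python, from bench import arm, viewer, sign_off gives the robot as it stands. Calls block until the motion is done:
- arm.move_pose(position, orientation): joint-space move of the TCP to a pose.
- arm.movel(position, v=0.15, orientation=None, threshold=None): straight line of the TCP; orientation=None keeps the orientation; v is the mean speed in m/s. With threshold (N) it stops when the force on the tool has changed by that much, and returns True; else False.
- arm.move_joints(angles): joint-space move.
- arm.gripper_to(opening, strength=None): finger opening in m; strength is the grip in N (None keeps the last); returns when the fingers have stopped.
- arm.sleep(seconds).
- arm.ik(position, orientation): joint angles nearest the present ones, or None.
- arm.sense(): the state.
- viewer.read_camera(name): name is "scene" or "top" or "wrist"; returns a dict with "image" (420x560x3 uint8, red, green, blue), "mtx" (3x3 intrinsics, pixels), "D" ([k1, k2, p1, p2, k3] as OpenCV has them; the pictures are not rectified), "cam_to_world" (4x4, takes a point from camera to world coordinates). Camera axes: x right, y down, z forward; pixel columns grow to the right and rows downward; lengths in m; the calibration is good to about 2 mm. A picture is of the moment at which its call begins. There is no depth.
A pose or a line that the arm cannot do raises arm.Unreachable and nothing moves.
- sign_off(): hands the job in, once; it reports no verdict.
The state is a dict: "time_s": time; "joint_positions": joint angles; "joint_velocities": joint speeds; "joint_torque": joint torques, N m; "tcp_pos": TCP position; "tcp_rot": TCP orientation; "ft_force": force on the tool from outside, world axes, zero at the start; "wrist_torque": the same for the moment, N m; "width": finger opening in m.
Only numpy, scipy, OpenCV 4.12 (cv2) and the standard library are available. Lean on these libraries where they do the work, as an engineer would, in place of code of your own. Each camera call takes 0.05 s, during which the arm holds its last target.

### The job

The white formula tray and its lid are drying on the sloping part of the grey bottle rack. Stack the tray on the white base standing on the black pad, wide key into wide notch and narrow key into narrow notch, fully home and flush all round, then close it with the lid in the same way. Leave both released and at rest, and leave the bottles and everything else on the ledge where they are.

Things in the scene. Friction and masses are not known exactly. Their poses are not given: they have to be found in the camera images.
- base_seat (a point): Fixed white tub, 110 (x) x 60 (y) mm, on a 130 x 80 mm black pad. Point: centre of its rim plane, 40 mm up. Two keys with domed tops stand 10 mm above the rim at mid-width, flush with the end faces, 8 mm thick along x: wide key (30 mm across y) at the +x end, narrow key (12 mm) at the -x end. A seated tray's centre is 23 mm above this point, x axes alike.
- tray_mid (a point): Loose white open tray, 110 (x) x 60 (y) x 46 (z) mm, 0.15 kg. Point: its centre, 23 mm above the underside. Same keys on its rim as the base. Notches in the lower edge of the end walls, 12 mm high, 10.5 deep: 35 mm wide at +x, 17 mm at -x (2.5 mm play round the keys). Starts on the rack's slope, tilted 30 deg, +x end uphill. Turned the wrong way it rides up on the keys.
- lid_mid (a point): Loose white lid, a block 110 (x) x 60 (y) x 30 (z) mm, 0.14 kg, flat top without keys (thin grey panel on it), notches below as on the tray: 35 mm wide at +x, 17 mm at -x. Point: its centre, 15 mm above the underside. Seated, its centre is 38 mm above the tray's centre, x axes alike. Starts on the slope beside the tray, on either side, tilted 30 deg, +x end uphill.
- rack: Fixed grey rack on a 270 x 240 mm white board. Origin: board's underside; x uphill, y across. Drainer 230 mm wide slopes 30 deg, from x -65, z 45 mm up to x 56, z 115 mm, with a 12 mm stop lip at its foot; tray and lid lie against the lip near y = 55 and -55 mm. Behind it at x 118, y +-58 mm two pegs hold upturned bottles.
- bottle_a: Bystander, loose, to be left alone: clear bottle upside down on a rack peg, 58 mm across, 150 mm tall; origin at its lower end (30 mm above the ledge).
- bottle_b: Bystander, loose, to be left alone: the second clear bottle, same as bottle_a, on the other peg.
- tin: Bystander, loose, to be left alone: closed aluminium formula tin, 96 mm across, 115 mm tall; origin under its centre.
- mug: Bystander, loose, to be left alone: white ceramic mug, 80 mm across, 92 mm tall, handle on its +y side; origin under its centre.
- teat: Bystander, loose, to be left alone: clear amber silicone teat, 54 mm across, 55 mm tall, close to the +x end of the base; origin under its centre.
- cap: Bystander, loose, to be left alone: grey domed bottle cap, 56 mm across, 52 mm tall, close to the -x end of the base; origin under its centre.
- beaker: Bystander, loose, to be left alone: clear measuring beaker, 64 mm across, 85 mm tall; origin under its centre.
- scoop: Bystander, loose, to be left alone: blue scoop, bowl 45 x 40 x 30 mm with a handle reaching 103 mm along -x from the bowl's centre; origin under the bowl.

How it is judged (in metres and radians):
On the way, in this order (a step that is already met when the one before it is completed fails the run):
1. the tray sits fully home on the base, keys in its notches (horizontal distance between tray_mid and base_seat below 0.006 m and z of tray_mid in the frame of base_seat between 0.02 and 0.026 m and angle between the x axis of tray_mid and the x axis of base_seat, either way round below 0.09 rad and angle between the z axis of tray_mid and the z axis of base_seat, either way round below 0.05 rad), for 0.2 s.
2. the lid sits fully home on the seated tray (all of step 1 and horizontal distance between lid_mid and tray_mid below 0.006 m and z of lid_mid in the frame of tray_mid between 0.035 and 0.041 m and angle between the x axis of lid_mid and the x axis of tray_mid, either way round below 0.09 rad and angle between the z axis of lid_mid and the z axis of tray_mid, either way round below 0.05 rad), for 0.2 s.
At the end, for the whole second after the job is handed in: The tray is home on the base (centre within 6 mm sideways, within 3 mm of its seated height, turned less than 0.09 rad, level within 0.05 rad), the lid is home on the tray within the same limits, both released and at rest (all of step 2 and linear speed of each of tray, lid below 0.02 m/s); the robot touches nothing.
It fails at once if a bottle, the tin, mug, teat, cap, beaker or scoop is moved more than 25 mm (distance of any of bottle_a, bottle_b, tin, mug, teat, cap, beaker, scoop from where it was at the start of the episode above 0.025 m).
It fails at once if a bottle, the tin, mug, teat, cap or beaker is tipped over (angle between any of bottle_a, bottle_b, tin, mug, teat, cap, beaker's own z axis and vertical above 0.35 rad).
It also fails if it takes over 62 s, if anything falls off the work surface, if the arm or the gripper's body presses on something with over 40 N, if the wrist force passes 120 N, or if a joint passes its speed limit or range.

## Working session

There is one attempt and no reset: what is moved stays moved. The work goes in short steps, each a Python script; the robot and the scene stay as the last script left them, time stands still between calls to the robot, and variables do not carry over. Pictures are saved under pics/ and viewed, and the job is handed in when it is done.

```bash
ls; mkdir -p pics
python3 - <<'E'
from bench import arm, viewer
import cv2, pickle, numpy as np
print(arm.sense())
for n in ["scene","top","wrist"]:
    r=viewer.read_camera(n); pickle.dump(r,open(f"pics/{n}0.pkl","wb"))
    cv2.imwrite(f"pics/{n}0.png",r["image"][:,:,::-1]); print(n,r["mtx"],r["D"],np.round(r["cam_to_world"],3))
E
```

```text
pics
{'time_s': 0.0, 'joint_positions': array([-7.75791434e+01,  1.64532977e+01,  9.04247144e+01, -2.39542409e-03,
        7.32595794e+01, -8.59394956e+00]), 'joint_velocities': array([ 0.02809387, -0.02313431,  0.0388149 ,  0.01277773,  0.03288685,
        0.01663853]), 'joint_torque': array([-2.64784605e-03, -4.05988955e+01, -2.92624587e+01, -1.49307903e-04,
        5.97329563e-03, -2.83448998e-06]), 'tcp_pos': array([ 0.24193666, -0.62942653,  0.22993084]), 'tcp_rot': array([-1.79863611e+02, -1.82939156e-02,  2.10154772e+01]), 'ft_force': array([-0.35433805, -0.31416647,  0.74739943]), 'wrist_torque': array([-0.02703914, -0.00369605, -0.01963163]), 'width': 0.08547646823752217}
scene [[463.0428485    0.         274.78550085]
 [  0.         463.0428485  220.7490126 ]
 [  0.           0.           1.        ]] [-0.1053158  0.         0.         0.         0.       ] [[ 0.325  0.507 -0.798  1.436]
 [ 0.946 -0.178  0.272 -0.318]
 [-0.004 -0.843 -0.538  0.664]
 [ 0.     0.     0.     1.   ]]
top [[464.29350003   0.         273.40690105]
 [  0.         464.29350003 217.78784447]
 [  0.           0.           1.        ]] [0.03578416 0.         0.         0.         0.        ] [[ 0.014 -0.994  0.106  0.449]
 [-1.    -0.012  0.021 -0.047]
 [-0.019 -0.107 -0.994  1.465]
 [ 0.     0.     0.     1.   ]]
wrist [[370.09538509   0.         280.68052216]
 [  0.         370.09538509 208.03920761]
 [  0.           0.           1.        ]] [-0.04807601  0.          0.          0.          0.        ] [[ 0.358 -0.898 -0.258  0.306]
 [-0.934 -0.345 -0.094 -0.604]
 [-0.004  0.274 -0.962  0.373]
 [ 0.     0.     0.     1.   ]]
```

View pics/scene0.png

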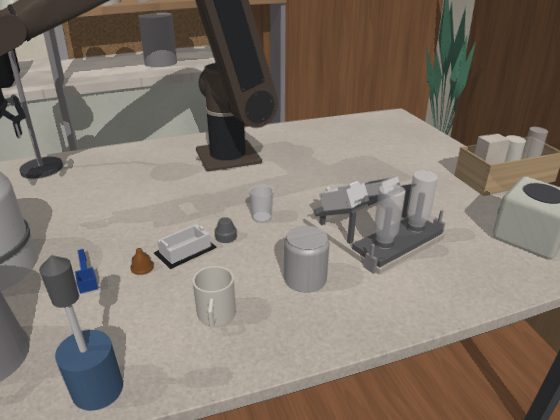

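View pics/top0.png

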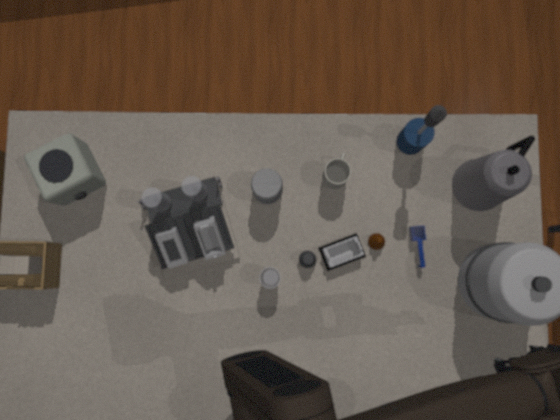

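View pics/wrist0.png

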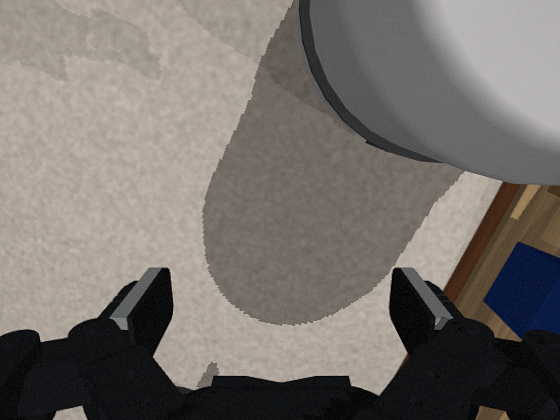

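The scene and top views show the rack at top px (190,225), with the tray at (208,238) and the lid at (173,247). The base on its pad is at (342,252), the cap at (307,259), the teat at (376,241), the beaker at (270,279), the tin at (266,185) and the mug at (336,172). I'll enlarge the parts that matter.

Run:
```python
import cv2,pickle,numpy as np
t=pickle.load(open("pics/top0.pkl","rb")); s=pickle.load(open("pics/scene0.pkl","rb"))
def crop(im,x0,y0,x1,y1,f,n): cv2.imwrite(n,cv2.resize(im[y0:y1,x0:x1,::-1],None,fx=f,fy=f,interpolation=cv2.INTER_CUBIC))
crop(t["image"],135,170,245,280,5,"pics/t_rack.png")
crop(t["image"],290,220,400,280,7,"pics/t_base.png")
crop(s["image"],300,160,450,270,5,"pics/s_rack.png")
crop(s["image"],120,180,290,300,4.6,"pics/s_base.png")
def px2w(r,p,z):
    u=cv2.undistortPoints(np.array([[p]],float),r["mtx"],r["D"])[0,0]
    d=r["cam_to_world"][:3,:3]@[u[0],u[1],1]; o=r["cam_to_world"][:3,3]
    return o+d*(z-o[2])/d[2]
for n,p,z in [("tray",(208,238),.1),("lid",(173,247),.1),("base",(342,252),.03),("cap",(307,259),.03),("teat",(376,241),.03),("beaker",(270,279),.05),("tin",(266,185),.1),("mug",(336,172),.09)]: print(n,px2w(t,p,z).round(3))
```

```text
tray [0.533 0.173 0.1  ]
lid [0.505 0.276 0.1  ]
base [ 0.499 -0.23   0.03 ]
cap [ 0.476 -0.122  0.03 ]
teat [ 0.535 -0.334  0.03 ]
beaker [ 0.414 -0.01   0.05 ]
tin [0.693 0.005 0.1  ]
mug [ 0.737 -0.204  0.09 ]
```

View pics/t_rack.png

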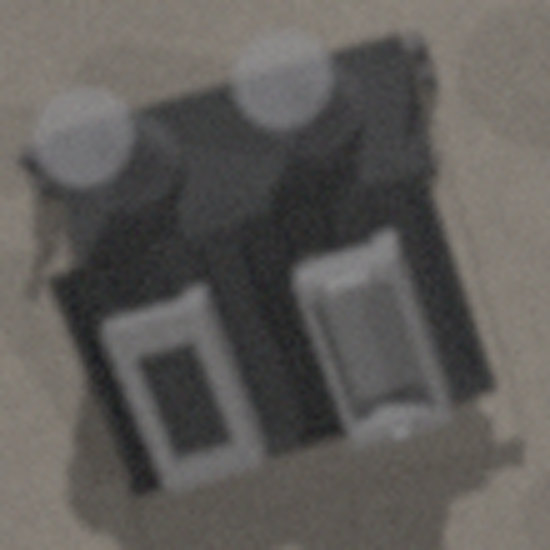

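View pics/t_base.png

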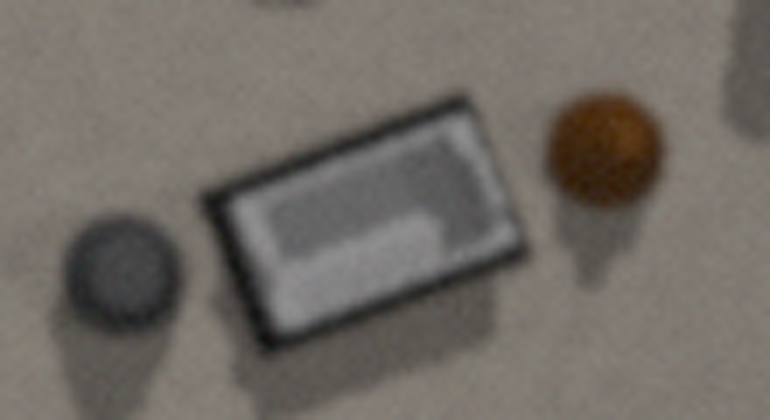

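View pics/s_rack.png

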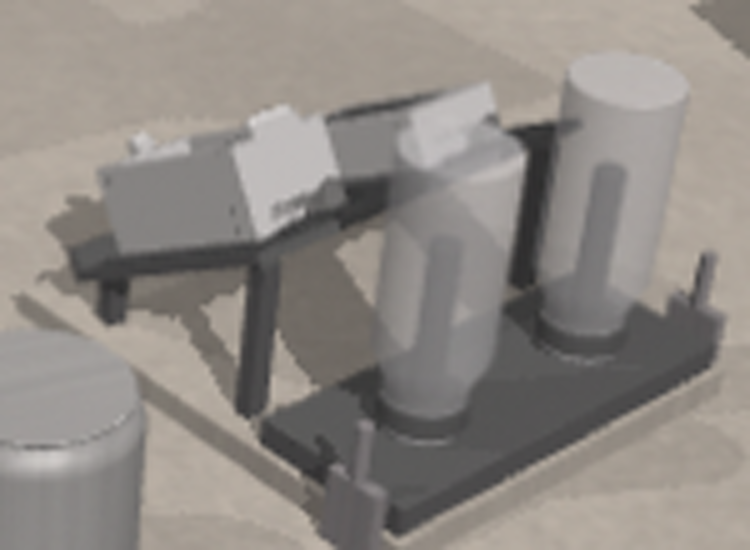

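View pics/s_base.png

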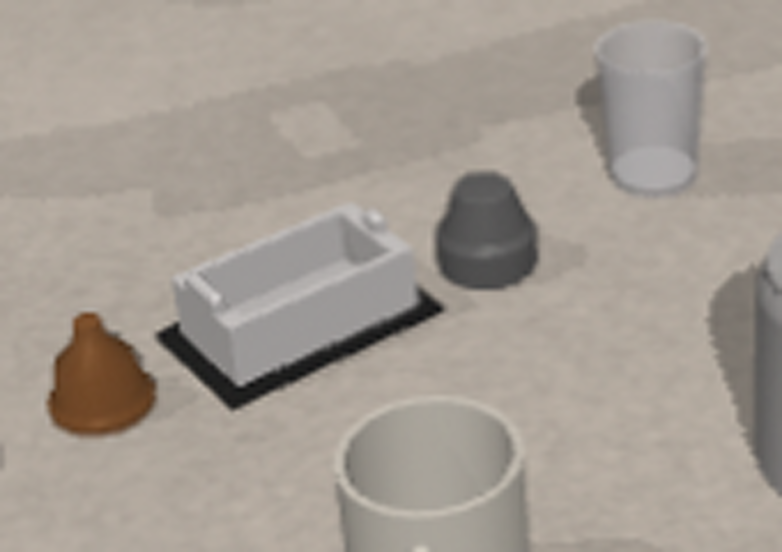

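```bash
cat > h.py <<'E'
import cv2,pickle,numpy as np
from scipy.spatial.transform import Rotation as R
def px2w(r,p,z):
    u=cv2.undistortPoints(np.array([[p]],float),r["mtx"],r["D"])[0,0]
    d=r["cam_to_world"][:3,:3]@[u[0],u[1],1]; o=r["cam_to_world"][:3,3]
    return o+d*(z-o[2])/d[2]
def proj(r,P):
    T=np.linalg.inv(r["cam_to_world"])
    return cv2.projectPoints(np.atleast_2d(P).astype(float),cv2.Rodrigues(T[:3,:3])[0],T[:3,3],r["mtx"],np.array(r["D"],float))[0][:,0]
def rpy(M): return R.from_matrix(M).as_euler("xyz",degrees=True)
def toolR(yaw,tilt,flip):
    """tool for an object with x axis at yaw, +x end raised by tilt deg; tool z = -object z; flip: tool x = -object x"""
    O=(R.from_euler("z",yaw,degrees=True)*R.from_euler("y",-tilt,degrees=True)).as_matrix()
    s=-1 if flip else 1
    return np.column_stack([s*O[:,0],-s*O[:,1],-O[:,2]])
def snap(n,fn):
    from bench import viewer
    r=viewer.read_camera(n); pickle.dump(r,open(f"pics/{fn}.pkl","wb")); cv2.imwrite(f"pics/{fn}.png",r["image"][:,:,::-1]); return r
E
python3 - <<'E'
from bench import arm
from h import *
for nm,p,yaw,tilt in [("pick",(.533,.173,.1),16,30),("pickLid",(.505,.276,.1),16,30),("pickAb",(.47,.155,.22),16,30),("place",(.5,-.23,.06),-69,0),("placeHi",(.5,-.23,.25),-69,0)]:
    for fl in (0,1):
        q=arm.ik(list(p),list(rpy(toolR(yaw,tilt,fl)))); print(nm,fl,None if q is None else np.round(q,1))
print(arm.sense()["time_s"])
E
```

```text
pick 0 [  5.2  -2.  129.8  13.8  23.3  67.9]
pick 1 [   5.2   -2.   129.8   13.8   23.3 -112.1]
pickLid 0 [ 19.3   0.5 127.3  -4.3  22.3  96.9]
pickLid 1 [ 19.3   0.5 127.3  -4.3  22.3 -83.1]
pickAb 0 [  3.2 -23.5 133.    9.6  41.5  71.6]
pickAb 1 [   3.2  -23.5  133.     9.6   41.5 -108.4]
place 0 [-35.3  12.8 114.5  -0.   52.7 123.7]
place 1 [-35.3  12.8 114.5   0.   52.7 -56.3]
placeHi 0 [-35.3  -0.2 106.9  -0.   73.3 123.7]
placeHi 1 [-35.3  -0.2 106.9   0.   73.3 -56.3]
0.15
```

Run:
```python
from bench import arm
from h import *
arm.move_pose([.5,-.23,.22],list(rpy(toolR(-69,0,1)))); snap("wrist","w_base"); print(arm.sense()["time_s"])
arm.move_pose([.48,.21,.30],list(rpy(toolR(16,0,1)))); snap("wrist","w_rack"); print(arm.sense()["time_s"])
```

```text
1.9333
3.625
```

View pics/w_base.png

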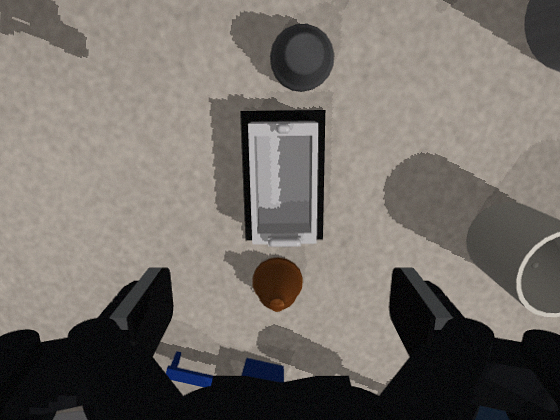

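View pics/w_rack.png

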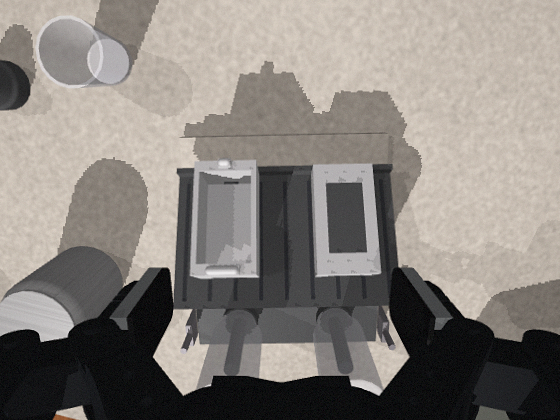

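w_base shows the base at px (284,183) with the wide key at its lower, teat end. w_rack shows the tray at (225,218) and the lid at (345,220). I'll enlarge both to get the corners.

Run:
```python
from h import *
def crop(n,x0,y0,x1,y1,f):
    im=cv2.imread(f"pics/{n}.png")[y0:y1,x0:x1]; im=cv2.resize(im,None,fx=f,fy=f,interpolation=cv2.INTER_LINEAR)
    for x in range((x0+9)//10*10,x1,10):
        cv2.line(im,((x-x0)*f,0),((x-x0)*f,6),(0,0,255),1)
        if x%20==0: cv2.putText(im,str(x),((x-x0)*f-10,18),0,.4,(0,0,255),1)
    for y in range((y0+9)//10*10,y1,10):
        cv2.line(im,(0,(y-y0)*f),(6,(y-y0)*f),(0,0,255),1)
        if y%20==0: cv2.putText(im,str(y),(8,(y-y0)*f+4),0,.4,(0,0,255),1)
    cv2.imwrite(f"pics/{n}_z.png",im)
crop("w_base",225,105,345,255,4)
crop("w_rack",165,145,405,290,3)
```

```text
(no output)
```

View pics/w_base_z.png

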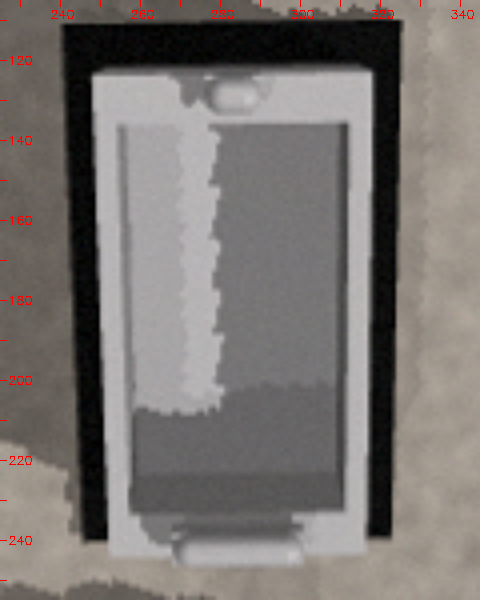

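View pics/w_rack_z.png

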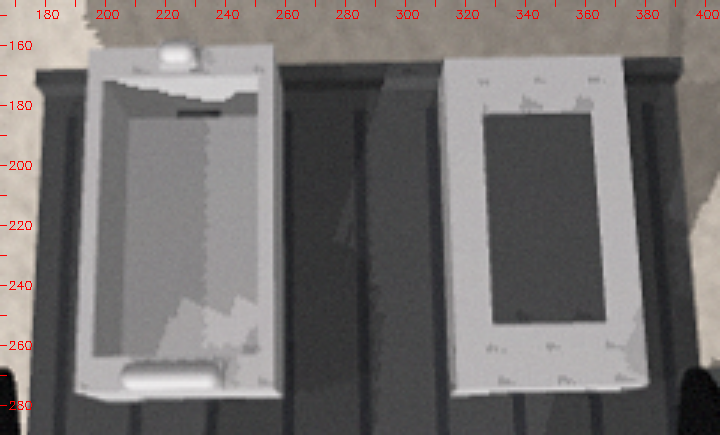

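```bash
cat > fit.py <<'E'
from h import *
from scipy.optimize import least_squares
def objR(yaw,tilt): return (R.from_euler("z",yaw,degrees=True)*R.from_euler("y",-tilt,degrees=True)).as_matrix()
def fit(r,P,uv,x0,tilt,zfix=None):
    uv=np.array(uv,float)
    def f(x):
        t=np.array([x[0],x[1],x[2] if zfix is None else zfix]); return (proj(r,(objR(x[3],tilt)@np.array(P,float).T).T+t)-uv).ravel()
    s=least_squares(f,x0,x_scale=[.01,.01,.01,1]); return s.x.round(4),np.sqrt(np.mean(s.fun**2)).round(2)
def rect(lx,ly,z): return [(-lx/2,-ly/2,z),(-lx/2,ly/2,z),(lx/2,-ly/2,z),(lx/2,ly/2,z)]
if __name__=="__main__":
    w=pickle.load(open("pics/w_base.pkl","rb"))
    # image up=-x obj; image left = ? find by trying both
    base=[(248,123),(317.8,123.2),(252.5,243.7),(316.5,243.3)]; pad=[(240.5,111),(325,111),(245,240),(322.5,239.5)]
    sw=lambda a:[a[1],a[0],a[3],a[2]]
    for nm,g in (("a",lambda a:a),("b",sw)):
        print("base",nm,fit(w,rect(.11,.06,0),g(base),[.5,-.23,.04,-69],0), fit(w,rect(.11,.06,0),g(base),[.5,-.23,.04,-69],0,.04))
        print("pad",nm,fit(w,rect(.13,.08,0),g(pad),[.5,-.23,.0,-69],0,.002))
    r=pickle.load(open("pics/w_rack.pkl","rb"))
    tray=[(195,160),(255.5,160),(190.5,276),(258,277.5)]; lid=[(313,164.3),(372.5,164),(316.3,275.3),(381,273.3)]
    for nm,g in (("a",lambda a:a),("b",sw)):
        for z in (None,.095): print("tray",nm,fit(r,rect(.11,.06,.023),g(tray),[.53,.17,.095,16],30,z))
        for z in (None,.088): print("lid",nm,fit(r,rect(.11,.06,.015),g(lid),[.51,.27,.09,16],30,z))
E
python3 fit.py
```

```text
base a (array([ 5.01700e-01, -2.31200e-01,  3.91000e-02, -6.84377e+01]), np.float64(0.32)) (array([  0.5016,  -0.231 ,  -0.8435, -68.4376]), np.float64(0.35))
pad a (array([  0.5018,  -0.2317,   0.077 , -68.6877]), np.float64(0.24))
base b (array([  0.5257,  -0.2867,  -0.2539, -68.0456]), np.float64(41.4)) (array([  0.5022,  -0.2324,  -0.8435, -67.9956]), np.float64(47.47))
pad b (array([ 5.02600e-01, -2.33900e-01, -3.30000e-03, -6.84612e+01]), np.float64(57.21))
tray a (array([ 0.5339,  0.1722,  0.0966, 16.9975]), np.float64(0.97))
tray a (array([ 0.5344,  0.1721,  0.0951, 16.9854]), np.float64(1.0))
lid a (array([ 0.5048,  0.2833,  0.0867, 16.6018]), np.float64(0.38))
lid a (array([ 0.5044,  0.2829,  0.09  , 16.591 ]), np.float64(0.41))
tray b (array([ 0.635 ,  0.1546, -0.189 , 19.6415]), np.float64(39.87))
tray b (array([ 0.5358,  0.1728,  0.095 , 22.6342]), np.float64(45.4))
lid b (array([ 0.5866,  0.3673, -0.2256, 15.5681]), np.float64(38.16))
lid b (array([ 0.5058,  0.2835,  0.09  , 12.1701]), np.float64(43.79))
```

Fits agree to under 1 px: base (0.5017, -0.2313) at yaw -68.5°, tray (0.534, 0.172, 0.0955) and lid (0.5047, 0.283, 0.088) at yaw about 16.8°. Next I'll pick up the tray.

```bash
cat >> h.py <<'E'
BASE=np.array([.5017,-.2313,.04]); BYAW=-68.55
TRAY=np.array([.534,.172,.0955]); LID=np.array([.5047,.283,.088]); RYAW=16.8
def tcp(obj,yaw,tilt,dz):
    M=toolR(yaw,tilt,1); return obj-M[:,2]*dz, M
def pick(arm,obj,dz,grip):
    p,M=tcp(obj,RYAW,30,dz); n=-M[:,2]; o=list(rpy(M))
    arm.move_pose(list(p+.09*n),o); 
    hit=arm.movel(list(p),.08,threshold=12); print("down hit",hit,arm.sense()["tcp_pos"]-p)
    if hit: return False
    arm.gripper_to(0.03,grip); s=arm.sense(); print("width",s["width"],s["ft_force"],s["time_s"])
    arm.movel(list(p+.02*n),.06); arm.movel(list(p+.11*n),.15); s=arm.sense(); print("width",s["width"],s["ft_force"],s["time_s"])
    return True
E
python3 - <<'E'
from bench import arm
from h import *
if pick(arm,TRAY,-.008,40):
    p=BASE+[0,0,.023-.008+.10]
    arm.move_pose(list(p),list(rpy(toolR(BYAW,0,1))))
    arm.sleep(.2)
    snap("wrist","w_h1"); snap("scene","s_h1"); s=arm.sense(); print(s["tcp_pos"]-p,s["tcp_rot"],s["time_s"],s["width"])
E
```

```text
down hit False [2.39057718e-04 3.96709280e-05 5.51835028e-04]
width 0.05923740963318154 [-3.6418252 -1.4536666  5.333677 ] 6.0417
width 0.059367180873010836 [-0.40577575 -0.52973148 -2.07808708] 7.275
[0.0002024  0.00073352 0.00021984] [1.79981260e+02 1.81333328e-02 1.11525730e+02] 9.0167 0.05893644712133653
```

View pics/w_h1.png

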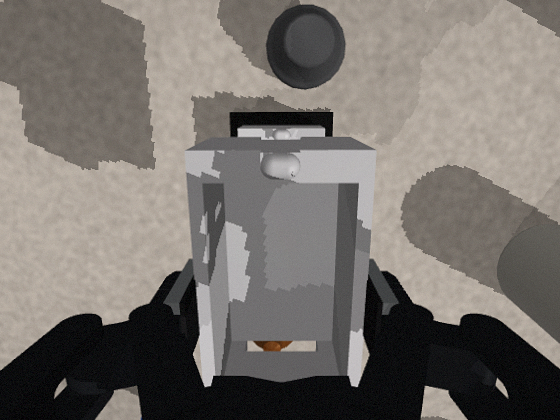

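View pics/s_h1.png

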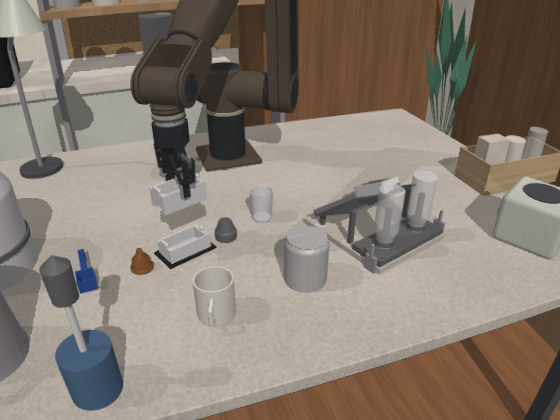

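Run:
```python
from h import *
im=cv2.imread("pics/w_h1.png")
a=cv2.resize(im[105:195,170:390],None,fx=3.6,fy=3.6); 
for x in range(180,390,20): cv2.putText(a,str(x),(int((x-170)*3.6),10),0,.4,(0,0,255),1); cv2.line(a,(int((x-170)*3.6),12),(int((x-170)*3.6),18),(0,0,255))
for y in range(110,195,10): cv2.putText(a,str(y),(6,int((y-105)*3.6)+4),0,.4,(0,0,255),1); cv2.line(a,(0,int((y-105)*3.6)),(5,int((y-105)*3.6)),(0,0,255))
cv2.imwrite("pics/w_h1z.png",a)
b=cv2.resize(cv2.imread("pics/s_h1.png")[160:280,120:280],None,fx=4.8,fy=4.8); cv2.imwrite("pics/s_h1z.png",b)
```

```text
(no output)
```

View pics/w_h1z.png

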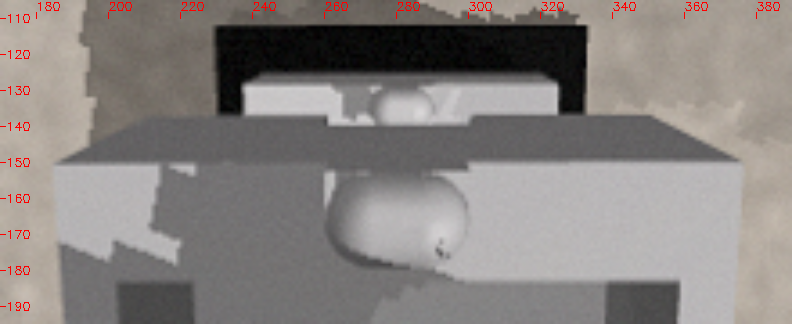

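View pics/s_h1z.png

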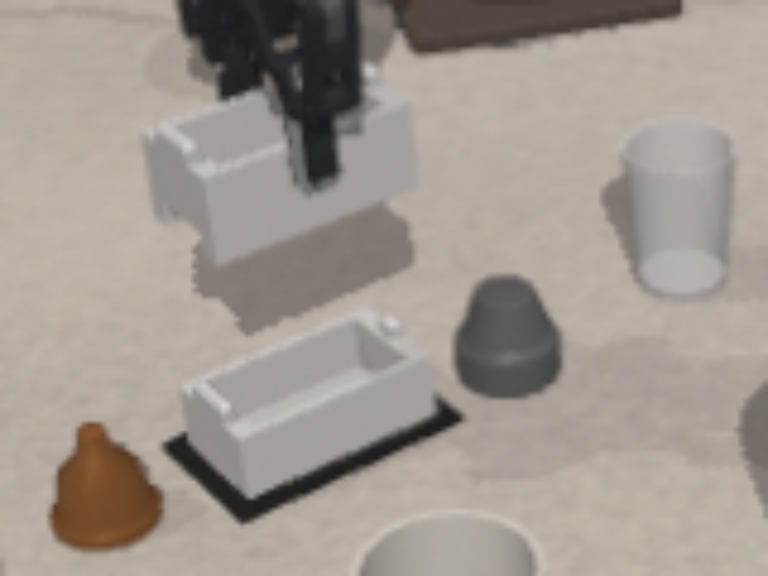

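Run:
```python
from h import *
from scipy.optimize import least_squares
r=pickle.load(open("pics/w_h1.pkl","rb"))
P=np.array([(-.055,-.03,.023),(-.055,.03,.023),(-.055,-.03,-.023),(-.055,.03,-.023)])
uv=np.array([(185,150),(376,150),(206.3,137),(351.3,137)])
c0=BASE+[0,0,.023+.1]
def M(x): return (R.from_euler("z",x[3],degrees=True)*R.from_euler("y",x[4],degrees=True)).as_matrix()
f=lambda x:(proj(r,P@M(x).T+x[:3])-uv).ravel()
s=least_squares(f,[*c0,BYAW,0],x_scale=[.01,.01,.01,1,1])
B=R.from_euler("z",BYAW,degrees=True).as_matrix()
print("obj-frame offset",B.T@(s.x[:3]-c0),s.x[3:],s.fun.round(1))
print("pred base rim -x edge / pad",proj(r,BASE+np.array([(-.055,-.03,0),(-.055,.03,0)])@B.T),proj(r,BASE+np.array([(-.065,-.04,-.038),(-.065,.04,-.038)])@B.T))
```

```text
obj-frame offset [-0.00261349 -0.00099899 -0.00284022] [-6.84981806e+01  2.69732618e-02] [-2.1  0.1  0.6  0.1  3.7 -0.1 -1.5 -0.1]
pred base rim -x edge / pad [[237.73207877 128.17978549]
 [325.40115702 128.26291653]] [[229.9424759  111.92356617]
 [332.90017267 112.02655775]]
```

Run:
```python
from h import *
r=pickle.load(open("pics/w_h1.pkl","rb"))
P=np.array([(-.055,-.03,.023),(-.055,.03,.023),(-.055,-.03,-.023),(-.055,.03,-.023)])
B=R.from_euler("z",BYAW,degrees=True).as_matrix()
for d in [(0,0,0),(-.0026,0,-.0028),(-.002,-.001,0),(0,0,-.002),(-.004,0,0)]:
    print(d,proj(r,BASE+[0,0,.123]+(P+np.array(d))@B.T).round(1).tolist())
print([[185,150],[376,150],[206.3,137],[351.3,137]])
g=cv2.cvtColor(r["image"],cv2.COLOR_RGB2GRAY)
for row in (138,140,142,145,148,152,156): print(row,g[row,180:215].tolist(),"|",g[row,345:380].tolist())
```

```text
(0, 0, 0) [[184.5, 159.7], [381.7, 159.9], [211.6, 143.7], [353.1, 143.8]]
(-0.0026, 0, -0.0028) [[186.2, 150.0], [379.9, 150.2], [212.4, 136.9], [352.2, 137.0]]
(-0.002, -0.001, 0) [[180.8, 153.2], [378.9, 153.3], [209.0, 138.9], [351.0, 139.0]]
(0, 0, -0.002) [[186.1, 158.8], [380.0, 158.9], [212.4, 143.2], [352.2, 143.3]]
(-0.004, 0, 0) [[183.6, 146.5], [382.7, 146.7], [211.1, 134.1], [353.6, 134.2]]
[[185, 150], [376, 150], [206.3, 137], [351.3, 137]]
138 [171, 165, 169, 163, 164, 165, 165, 168, 168, 174, 174, 171, 173, 177, 174, 142, 108, 113, 110, 113, 114, 111, 115, 115, 117, 118, 117, 110, 110, 105, 102, 97, 101, 97, 97] | [95, 96, 100, 98, 96, 99, 93, 95, 136, 171, 173, 181, 179, 180, 180, 173, 171, 175, 173, 169, 168, 167, 172, 170, 171, 173, 175, 177, 179, 174, 158, 161, 154, 161, 153]
140 [172, 171, 171, 167, 169, 167, 170, 168, 170, 172, 173, 175, 176, 177, 177, 150, 113, 114, 111, 116, 116, 119, 118, 119, 109, 102, 101, 96, 100, 98, 97, 96, 104, 99, 97] | [99, 96, 101, 97, 97, 98, 101, 97, 99, 96, 91, 97, 134, 170, 174, 180, 182, 179, 177, 176, 183, 178, 177, 174, 173, 
[... 1034 characters left out ...]
172, 171, 173, 181, 178, 182, 183, 183, 178, 181, 182, 181, 184, 180, 183, 182, 183, 182, 179, 184, 180, 184, 180, 184, 183, 182, 184, 182, 185, 183, 182, 186, 140] | [185, 186, 182, 181, 184, 180, 183, 182, 184, 185, 180, 184, 182, 182, 182, 186, 185, 184, 186, 186, 185, 184, 184, 182, 182, 182, 186, 184, 185, 184, 183, 178, 169, 172, 173]
156 [173, 173, 175, 174, 174, 181, 183, 180, 180, 183, 180, 181, 180, 183, 180, 183, 178, 180, 180, 180, 183, 182, 177, 180, 181, 180, 179, 182, 179, 181, 184, 183, 183, 169, 132] | [179, 180, 182, 182, 182, 180, 185, 183, 186, 182, 181, 184, 189, 182, 184, 179, 184, 184, 187, 186, 184, 185, 183, 180, 182, 184, 183, 181, 185, 182, 182, 173, 163, 165, 168]
```

Run:
```python
from h import *
r=pickle.load(open("pics/s_h1.pkl","rb"))
B=R.from_euler("z",BYAW,degrees=True).as_matrix()
C=np.array([(.055,.03,.023),(.055,.03,-.023),(-.055,.03,-.023),(-.055,.03,.023),(.055,-.03,.023)])
def z(p): return ((p-[120,160])*4.8).round(0).tolist()
print("base rim",z(proj(r,BASE+(C[[0,3,4]]*[1,1,0])@B.T)))
for d in [(0,0,0),(-.0026,-.0008,-.0028)]:
    print(d,z(proj(r,BASE+[0,0,.123]+(C+np.array(d))@B.T)))
b=cv2.imread("pics/s_h1.png")[180:260,145:215]; cv2.imwrite("pics/s_h1y.png",cv2.resize(b,None,fx=8,fy=7.5,interpolation=cv2.INTER_LINEAR))
```

```text
base rim [[237.0, 434.0], [429.0, 350.0], [177.0, 380.0]]
(0, 0, 0) [[196.0, 167.0], [210.0, 256.0], [413.0, 177.0], [405.0, 91.0], [133.0, 119.0]]
(-0.0026, -0.0008, -0.0028) [[201.0, 170.0], [215.0, 258.0], [417.0, 180.0], [409.0, 95.0], [139.0, 122.0]]
```

View pics/s_h1y.png

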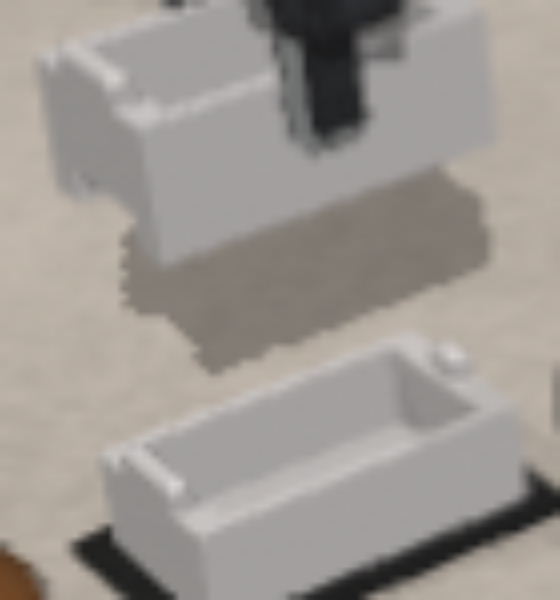

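The fit, with the scene view agreeing, puts the tray about 2.5 mm toward -x in the hand and 2.8 mm low. I'll correct for that and lower it with force sensing.

```bash
python3 - <<'E'
from bench import arm
from h import *
B=R.from_euler("z",BYAW,degrees=True).as_matrix()
c=BASE+B@np.array([.0025,.0007,0])+[0,0,.015+.0028]
print("nominal seat tcp z",c[2])
arm.movel(list(c+[0,0,.03]),.15)
hit=arm.movel(list(c+[0,0,-.004]),.03,threshold=8); s=arm.sense()
print(hit,s["tcp_pos"]-c,s["ft_force"],s["wrist_torque"],s["time_s"])
snap("wrist","w_p1"); snap("scene","s_p1")
E
python3 -c "
import cv2
b=cv2.imread('pics/s_p1.png')[180:280,130:250]; b=cv2.resize(b,None,fx=5,fy=5); cv2.imwrite('pics/s_p1z.png',b)"
```

```text
nominal seat tcp z 0.057800000000000004
True [-0.00013402  0.00019093  0.00122944] [-0.92347007 -0.31816668  3.33448419] [-0.04285965  0.00347012  0.01676427] 10.5083
```

View pics/s_p1z.png

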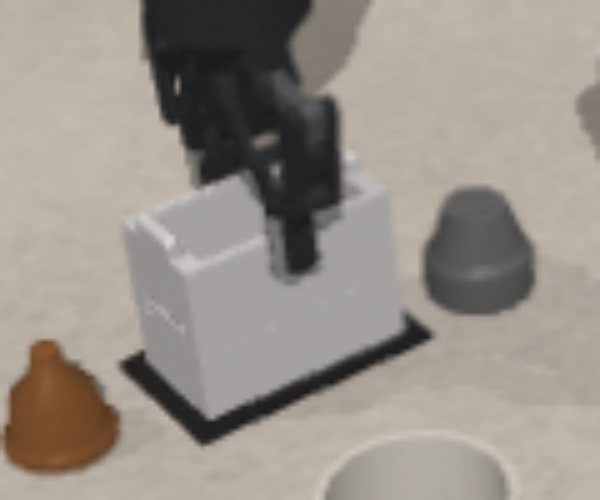

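View pics/w_p1.png

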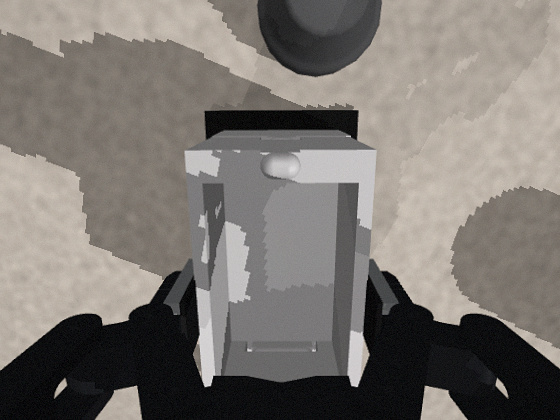

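Contact came 1.2 mm above nominal, where riding on the keys would be 10 mm, and the seam looks closed all round. Releasing and checking.

Run:
```python
from bench import arm
from h import *
arm.gripper_to(.085); p=arm.sense()["tcp_pos"]
arm.movel([p[0],p[1],p[2]+.17],.2)
snap("wrist","w_t1"); snap("scene","s_t1"); print(arm.sense()["time_s"])
im=cv2.imread('pics/s_t1.png')[180:280,130:250]; a=cv2.resize(im,None,fx=4,fy=4)
w=cv2.resize(cv2.imread('pics/w_t1.png')[90:280,225:345],None,fx=2.5,fy=2.5)[:400]
cv2.imwrite("pics/t1.png",np.hstack([a,w]))
r=pickle.load(open("pics/w_t1.pkl","rb")); B=R.from_euler("z",BYAW,degrees=True).as_matrix()
C=np.array([(-.055,-.03,.046),(-.055,.03,.046),(.055,-.03,.046),(.055,.03,.046)])
print(proj(r,BASE+C@B.T).round(1))
```

```text
12.0917
[[244.  125.9]
 [324.1 125.9]
 [247.6 261.7]
 [320.1 261.8]]
```

View pics/t1.png

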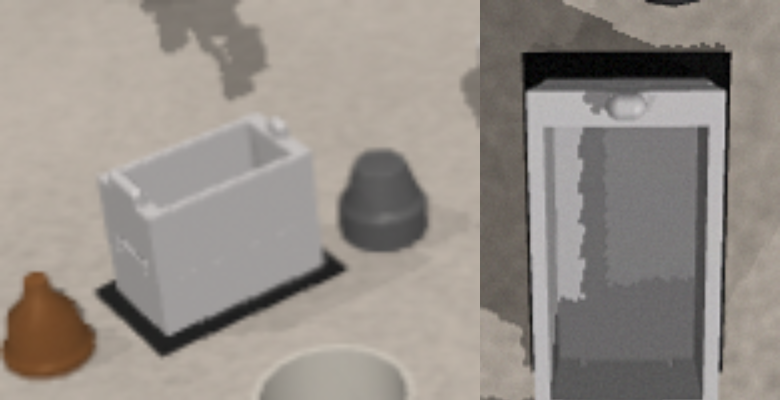

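View pics/w_t1.png

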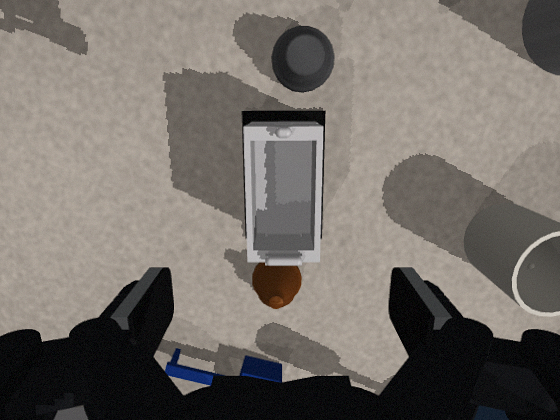

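The tray's rim corners are within about 0.5 px of where a seated tray should project, and the teat and cap haven't been touched. On to the lid.

Run:
```python
from bench import arm
from h import *
O=toolR(RYAW,30,1)*[-1,-1,-1]
L=LID+O[:,0]*(-.0025)+O[:,2]*(-.002)
arm.move_pose([.46,.15,.27],list(rpy(toolR(RYAW,15,1))))
if pick(arm,L,-.011,40):
    p=BASE+[0,0,.046+.015-.011+.10]
    arm.move_pose(list(p),list(rpy(toolR(BYAW,0,1)))); arm.sleep(.2)
    snap("wrist","w_h2"); snap("scene","s_h2"); s=arm.sense(); print(s["tcp_pos"]-p,s["time_s"],s["width"])
    b=cv2.imread("pics/s_h2.png")[150:260,130:230]; cv2.imwrite("pics/s_h2z.png",cv2.resize(b,None,fx=5,fy=5))
```

```text
down hit False [1.95791409e-04 9.61579330e-05 5.38438846e-04]
width 0.05967135221226349 [-4.1796899  -1.93347466  5.94759204] 15.8667
width 0.05921184912941646 [ 0.05446989 -0.20085426 -2.56980578] 17.1
[1.81390870e-04 6.07558603e-04 5.90818169e-05] 19.2167 0.05936519270288875
```

View pics/w_h2.png

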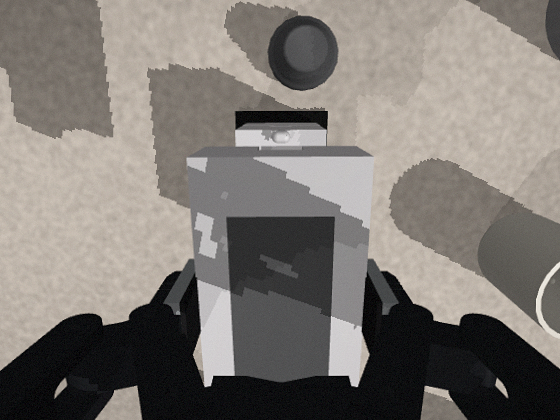

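View pics/s_h2z.png

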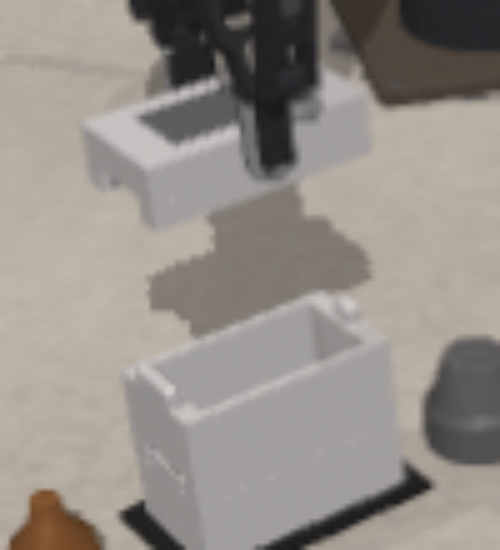

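Run:
```python
from h import *
r=pickle.load(open("pics/w_h2.pkl","rb"))
P=np.array([(-.055,-.03,.015),(-.055,.03,.015),(-.055,-.03,-.015),(-.055,.03,-.015)])
B=R.from_euler("z",BYAW,degrees=True).as_matrix(); c=BASE+[0,0,.161]
for d in [(0,0,0),(-.001,-.001,-.002),(.001,0,0),(0,0,-.002)]: print(d,proj(r,c+(P+np.array(d))@B.T).round(1).tolist())
im=cv2.imread("pics/w_h2.png")[100:180,175:385]; cv2.imwrite("pics/w_h2z.png",cv2.resize(im,None,fx=3.6,fy=3.6))
C=np.array([(-.055,-.03,.046),(-.055,.03,.046)]); print("tray",proj(r,BASE+C@B.T).round(1))
```

```text
(0, 0, 0) [[188.4, 157.1], [377.8, 157.3], [206.6, 146.4], [358.6, 146.5]]
(-0.001, -0.001, -0.002) [[186.6, 153.2], [373.4, 153.3], [204.9, 143.3], [355.2, 143.4]]
(0.001, 0, 0) [[188.6, 160.3], [377.6, 160.4], [206.7, 149.0], [358.4, 149.1]]
(0, 0, -0.002) [[189.9, 156.3], [376.3, 156.4], [207.6, 145.9], [357.6, 146.0]]
tray [[235.9 129.2]
 [327.5 129.3]]
```

View pics/w_h2z.png

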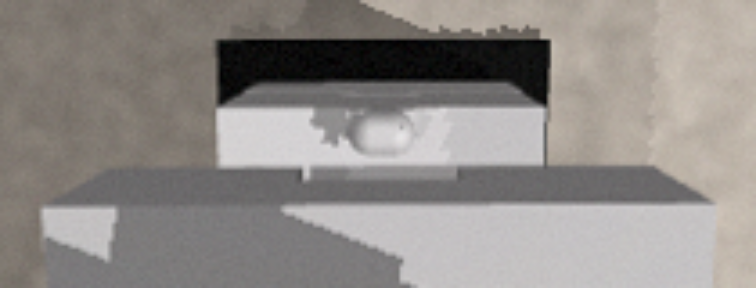

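In the hand the lid is centred in x, about 1 mm off in y and 2 mm low. Placing it with that correction.

Run:
```python
from bench import arm
from h import *
B=R.from_euler("z",BYAW,degrees=True).as_matrix()
c=BASE+B@np.array([0,.0008,0])+[0,0,.052]
arm.movel(list(c+[0,0,.03]),.15)
hit=arm.movel(list(c+[0,0,-.004]),.03,threshold=8); s=arm.sense()
print(hit,s["tcp_pos"]-c,s["ft_force"],s["wrist_torque"],s["time_s"])
snap("wrist","w_p2"); snap("scene","s_p2")
b=cv2.imread('pics/s_p2.png')[170:270,130:250]; cv2.imwrite('pics/s_p2z.png',cv2.resize(b,None,fx=5,fy=5))
```

```text
True [-0.0001979   0.00013189 -0.00075293] [1.64051039 1.2583116  2.88879078] [-0.08646651  0.05353964 -0.01490365] 20.7583
```

View pics/s_p2z.png

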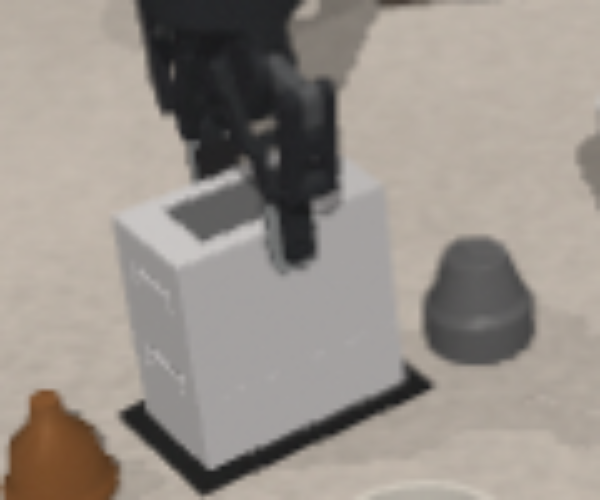

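The lid is down to nominal height (-0.8 mm) and both seams look closed. Releasing, retreating and checking.

Run:
```python
from bench import arm
from h import *
arm.gripper_to(.085); p=arm.sense()["tcp_pos"]
arm.movel([p[0],p[1],p[2]+.15],.2); arm.sleep(.3)
r=snap("wrist","w_t2"); snap("scene","s_t2"); snap("top","t_t2"); s=arm.sense(); print(s["time_s"],s["ft_force"],s["width"])
a=cv2.resize(cv2.imread('pics/s_t2.png')[170:270,130:250],None,fx=4,fy=4)
w=cv2.resize(cv2.imread('pics/w_t2.png')[100:300,215:355],None,fx=2,fy=2)
cv2.imwrite("pics/t2.png",np.hstack([a,w]))
B=R.from_euler("z",BYAW,degrees=True).as_matrix()
C=np.array([(-.055,-.03,.076),(-.055,.03,.076),(.055,-.03,.076),(.055,.03,.076)])
q=proj(r,BASE+C@B.T); print(q.round(1)); print(((q-[215,100])*2+[480,0]).round(0))
```

```text
22.5917 [ 0.24736006  0.27445312 -0.10584661] 0.08528032887623413
[[241.3 130.4]
 [326.5 130.4]
 [245.4 273.4]
 [321.9 273.5]]
[[533.  61.]
 [703.  61.]
 [541. 347.]
 [694. 347.]]
```

View pics/t2.png

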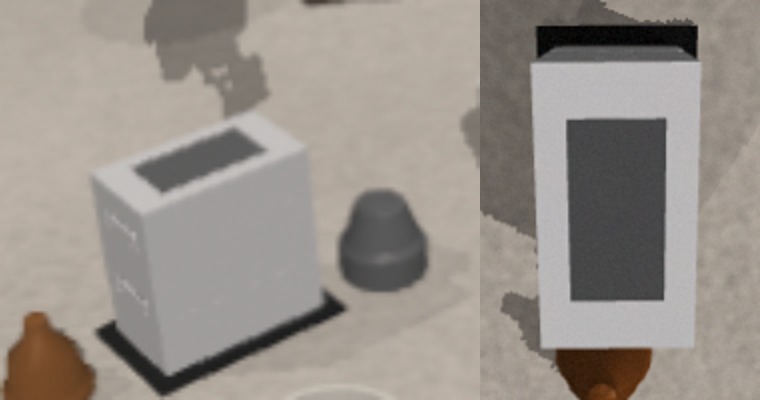

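View pics/s_t2.png

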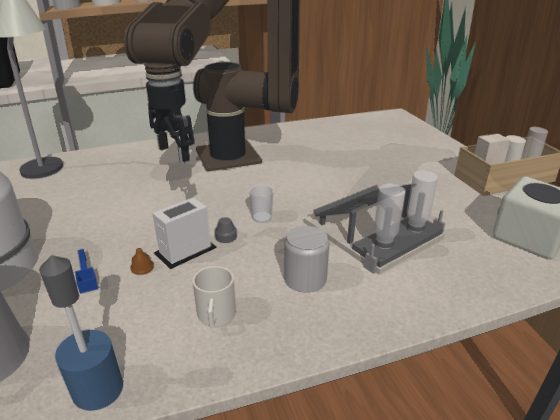

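The lid's corners match a fully seated stack to within about 1.5 px, and the bystanders are where they were in the first picture. Handing in.

```bash
python3 -c "
from bench import sign_off
print(sign_off())"
```

```text
the job is handed in; nothing more can be done
None
```

The tray is stacked on the base and closed with the lid, both released, and I handed the job in at about 22.6 s of the 62 s. The hand-in reports no verdict, so the result rests on my own checks.

- **Picking and placing:** I found the base, tray and lid from the wrist images and picked each part square to the slope. I then measured how it sat in the hand and corrected for that: about 2.5 mm in x and 2.8 mm in height for the tray, about 1 mm in y and 2 mm in height for the lid. Both were lowered with force sensing.
- **Fit:** contact came 1.2 mm above nominal height for the tray and 0.8 mm below for the lid, while riding up on the keys would have shown about 10 mm.
- **Position after release:** the tray's rim corners were within about 0.5 px of a seated tray, and the lid's within about 1.5 px. The seams look closed on the sides the scene camera shows.
- **Everything else:** by eye, the bystanders sit where they did in the first picture. The gripper is open, about 15 cm above its release height, and the wrist force is near zero.
- **Disagreements:** the in-hand fit of the tray left up to 3.7 px of error at its bottom corners. The scene camera also reads about 1 px different from the wrist camera, within its stated calibration. Neither affected the seating.

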